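# Set the sashes of the airing cabinet

## Robot

A 6-joint arm with a two-finger parallel gripper is mounted at the origin on the work surface. World frame = base frame: x ahead of the robot, y to its left, z up, the work surface at z = 0. Lengths are in mm, angles in rad, forces in N, time in s.
With the tool pointing down it reaches from about 350 to 975 mm from the base axis. Payload 4.9 kg.
Tool frame: the origin (TCP) lies on the centre line of the jaws, within the pads' length; the fingertips stand r.nose_length ahead of it and the grasp point (between the pads) lies 5 mm behind it (r.nose_length is the distance from the TCP to the fingertips, in mm); z points along the fingers, x is the direction in which the jaws open and shut, and the axes are right-handed (so a half turn about z gives the same grasp; the last joint's range is limited). The gripper opens to 85 mm and grips with 20 to 120 N. Pads are 22 mm wide; open, the fingers measure 114 mm over their backs; the gripper's body (76 mm by 85 mm) begins 54 mm behind the grasp point. The pads swing forward as they close: fully open they stand 13 mm farther back than shut.
Start: joints at [-1.232, 0.053, 1.613, -0, 1.476, -0.119], TCP at [276.227, -560.625, 245.304] pointing down, gripper open.
Joint ranges: [-3.01, 3.01], [-1.01, 2.22], [0.06, 2.58], [-1.02, 4.17], [0.09, 2.62], [-3.14, 3.14]. Speed limits (rad/s): [2.57, 2.57, 3.14, 3.14, 3.14, 3.14].

## Interface

Orientations are given as a unit quaternion [x, y, z, w].
In Python, from cell import readout, vision, job, r gives the robot as it stands. The module is installed in compiled form; this text tells all that it offers.
- The arm moves only by the tool servo_tool, never from a script. Its argument "commands" is a list that holds one entry, the list of rows, each a list of 6 numbers: the shift along the tool's x, y, z in mm, then the turn, a rotation vector about the tool's x, y, z in degrees. A call has 1 to 10 rows; each row is the pose to reach, as a shift and turn from the pose commanded when the call began, along the tool's axes at that moment; what a row does not reach only later rows make up. A row lasts 1/12 s, in which the tool goes at most 41.7 mm and 7.16 degrees, less where a joint would pass 70% of its speed; a pose out of reach is approached as far as the arm can. A call with a gripper value outside its range is refused whole. "gripper" is the finger opening in mm, from 0 to 85.4, set as the call begins (left out, the last holds). The fingers move at their own pace and stop on an object; the grip force is fixed at half the most. Time passes only in rows, so rows that repeat a pose let the fingers close. It gives the time, the measured TCP pose, the force and the opening at its end, in the units of the state.
- readout.observe(): the state, without advancing time (a new reading comes with each control period).
- vision.snapshot(name): name is "scene" or "top" or "wrist"; returns (picture, depth): 384x512x3 uint8, blue, green, red; 384x512 float32, mm along the optical axis (not along the pixel's ray), 0 where there is no reading.
- vision.camera_model(name): a dict with "intrinsics" (3x3 intrinsics, pixels), "origin" and "attitude" of the camera in the world. Camera axes: x right, y down, z forward; pixel columns grow to the right and rows downward; lengths in mm; the calibration is good to about 2 mm. A picture is of the moment at which its call begins: read the wrist's pose just before it. camera_model takes no time and is no camera call; for the wrist camera it gives the pose at the moment of the call.
- job.sign_off(): hands the job in, once; it reports no verdict.
The state is a dict: "t": time; "joint_pos": joint angles; "dq": joint speeds; "joint_efforts": joint torques, N m; "eef_pos": TCP position; "tool_rot": TCP orientation; "ft_force": force on the tool from outside, world axes, zero at the start; "moment": the same for the moment, N m; "width": finger opening in mm.
Only numpy, scipy, OpenCV 4.12 (cv2) and the standard library are available. Lean on these libraries where they do the work, as an engineer would, in place of code of your own. Each camera call takes 0.05 s, during which the arm holds its last target.

## Task

Both clear sashes of the little wooden airing cabinet have been left part way. Slide the sash of the bay that holds the orange coconut hut all the way up by its handle so the hut can dry, and slide the sash of the other bay, with the jar of filter rings, all the way down so it is shut. Let go of both, and leave the hut where it sits.

Things in the scene. Friction and masses are not known exactly. Their poses are not given: they have to be found in the camera images.
- cabinet: Fixed wooden cabinet 430 wide (y), 190 deep (x), 180 mm high: two bays, clear roof, open back. Origin on the work surface under its middle; x from sash front to back, y to the left bay (from the robot), z up. In front of each bay a clear sash slides up and down between dark posts 200 mm high at y = 0 and +-209 mm; on each sash's top stands a white bar handle (see sash_left, sash_right).
- sash_left (a joint): Height of the left sash (+y bay): 0 shut, 0.100 m fully up. Friction 7 N + weight 2-3.5 N; stays where left. Handle: bar along cabinet y, 90 long, 16 thick (x), 22 mm high, on two end legs; its underside is 39 mm above the sash's top rail. Pinch it front and back from above. Bar centre in the cabinet frame: x -100, y +104, z 230 mm + joint value.
- sash_right (a joint): Height of the right sash (-y bay): 0 shut, 0.100 m fully up; same friction, weight and handle as the left one. Bar centre in the cabinet frame: x -100, y -104, z 230 mm + joint value.
- hut: Orange resin coconut hut, a dome 102 mm across and 70 mm high with a dark arched doorway, loose on the floor of one bay (12 mm above the work surface). Origin: centre of its underside. The other bay holds a glass jar of white ceramic rings with a steel lid, 72 mm across, 106 mm high. A white cup and a black tube on a foot stand beside the cabinet.

How it is judged:
By the outcome, as a careful person would: the job done as asked, in the order asked, and still so for the second after the job is handed in, with the robot touching nothing.
It also fails if it takes over 45 s, if anything falls off the work surface, if the arm or the gripper's body presses on something with over 40 N, if the wrist force passes 120 N, or if a joint passes its speed limit or range.

## Working session

There is one attempt and no reset: what is moved stays moved. The work goes in short steps, Python scripts to look and compute and a tool call to move; the robot and the scene stay as the last step left them, time stands still between calls to the robot, and variables do not carry over. Pictures are saved under pics/ and viewed, and the job is handed in when it is done.

Besides the shell and the picture viewer there is one more tool, called after "Request:" in YAML: its name, and indented under it one key for each argument. servo_tool: Moves the arm, as the interface text tells. Its arguments: {"type":"object","properties":{"commands":{"type":"array","items":{"type":"array","items":{"type":"array","items":{"type":"number"}}}},"gripper":{"type":"number"}},"required":["commands"]}

```bash
mkdir -p pics; python3 - <<'E'
from cell import readout, vision, job, r
import cv2, numpy as np
s=readout.observe(); print(s); print(r.nose_length)
for n in ("scene","top"):
    p,d=vision.snapshot(n); cv2.imwrite(f"pics/{n}0.png",p); np.save(f"pics/{n}0.npy",d); print(n,vision.camera_model(n))
E
```

```text
{'t': 0.0, 'joint_pos': array([-1.23202069e+00,  5.33490660e-02,  1.61432342e+00, -6.91884774e-06,
        1.47597829e+00, -1.18965577e-01]), 'dq': array([-0.00129221,  0.00115221, -0.0007758 ,  0.00154774,  0.00023112,
       -0.00023077]), 'joint_efforts': array([ 8.99752176e-04, -3.93669105e+01, -3.70182252e+01, -2.25195248e-05,
        7.08070263e-03, -2.17411156e-06]), 'eef_pos': array([ 276.01865271, -560.07813436,  244.05023617]), 'tool_rot': array([ 8.49094240e-01, -5.28240393e-01, -8.05231457e-04, -6.40766543e-04]), 'ft_force': array([ 0.35932713, -0.20451214, -0.10516315]), 'moment': array([0.01200598, 0.00598235, 0.01656121]), 'width': 85.67581053719618}
14.0
scene {'intrinsics': array([[386.08908782,   0.        , 255.77751888],
       [  0.        , 386.08908782, 190.60716115],
       [  0.        ,   0.        ,   1.        ]]), 'origin': array([ 572.69238219, -199.16414934,  659.92898105]), 'attitude': array([ 0.98380156, -0.06734068,  0.0139343 , -0.16554622])}
top {'intrinsics': array([[408.69749852,   0.        , 260.02348616],
       [  0.        , 408.69749852, 184.54236635],
       [  0.        ,   0.        ,   1.        ]]), 'origin': array([551.55619873,   8.57678863, 692.93411635]), 'attitude': array([-0.70505658,  0.70820835, -0.02833724,  0.02309021])}
```

View pics/scene0.png

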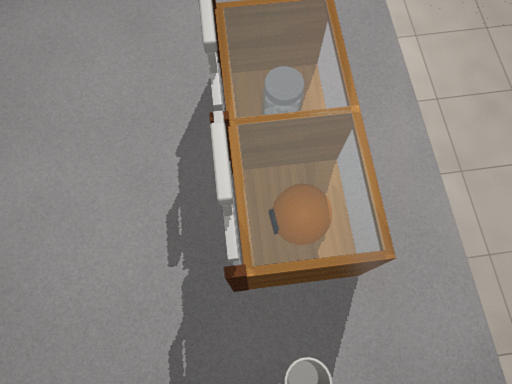

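View pics/top0.png

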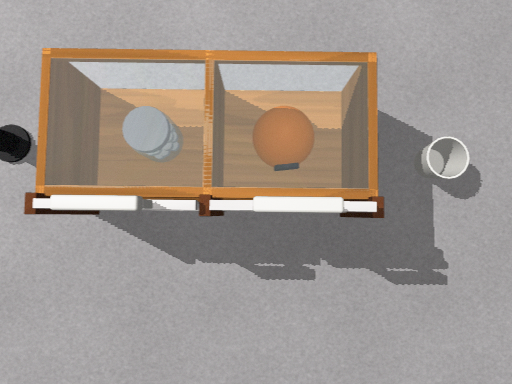

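The top view has x up and y to the left. The hut (283,137) is in the right (−y) bay and the jar (147,130) in the left bay. The handle bars run along row ~203, at cols 50–138 (left) and 254–343 (right).

```bash
cat > h.py <<'E'
import numpy as np
from scipy.spatial.transform import Rotation as R
def cloud(d,m):
    K=m['intrinsics'];v,u=np.mgrid[:d.shape[0],:d.shape[1]]
    p=np.stack([(u-K[0,2])/K[0,0]*d,(v-K[1,2])/K[1,1]*d,d],-1)
    w=p@R.from_quat(m['attitude']).as_matrix().T+m['origin']; w[d==0]=np.nan; return w
E
python3 - <<'E'
from cell import vision
import numpy as np,cv2
from h import *
for n in ("top","scene"):
    d=np.load(f"pics/{n}0.npy"); w=cloud(d,vision.camera_model(n)); p=cv2.imread(f"pics/{n}0.png")
    hi=(w[...,2]>195)&(p.min(2)>130)
    print(n,"floor z",np.nanmedian(w[340:380,20:200,2]))
    k,l,st,c=cv2.connectedComponentsWithStats(hi.astype(np.uint8))
    for i in range(1,k):
        if st[i,4]<60: continue
        q=w[l==i]; print(st[i],'med',np.nanmedian(q,0).round(1),'lo',np.nanpercentile(q,2,axis=0).round(1),'hi',np.nanpercentile(q,98,axis=0).round(1))
        z=np.nanmedian(q[:,2]); t=q[abs(q[:,2]-z)<6]
        f=np.polyfit(t[:,1],t[:,0],1); print('  slope',f[0].round(4), 'top mid',((t.max(0)+t.min(0))/2).round(1),(t.max(0)-t.min(0)).round(1))
d=np.load("pics/top0.npy"); w=cloud(d,vision.camera_model("top"))
for u,v in [(45,52),(373,57),(209,55),(41,192),(375,194),(208,193),(30,203),(378,206),(205,205),(283,137),(147,130),(170,205),(230,205),(365,207)]:
    print(u,v,w[v,u].round(1))
p=cv2.imread("pics/top0.png"); cv2.imwrite("pics/c1.png",cv2.resize(p[180:225,20:400],None,fx=2.1,fy=2.1*2))
E
```

```text
top floor z 1.1756417148754394
[  32  195  106   16 1490] med [564.9 180.6 275.1] lo [557.6 132.9 213.3] hi [572.1 267.3 277. ]
  slope 0.0096 top mid [564.4 175.5 274.9] [15.7 89.6  6.5]
[ 209  196  168   17 2230] med [561.6 -28.  289.3] lo [ 554.5 -122.2  227.5] hi [568.6  58.3 291.7]
  slope 0.0194 top mid [561.6 -32.5 289.4] [16.3 88.1  6.6]
[142 200  54  10 446] med [563.  106.5 214.4] lo [558.2  81.2 212.6] hi [568.8 134.4 216.3]
  slope -0.0109 top mid [563.5 111.9 215. ] [10.7 62.2  7. ]
scene floor z -0.05194933279545921
[199   0  17  43 543] med [563.4 163.6 273.8] lo [555.8 132.5 270.8] hi [571.  196.4 275.3]
  slope 0.0097 top mid [563.4 165.1 271.9] [16.2 67.5  7.9]
[210  52  12  53 299] med [563.4 107.  212.9] lo [556.7  81.8 207.3] hi [568.5 156.2 215.8]
  slope 0.068 top mid [562.6 124.2 211.4] [12.7 87.   8.2]
[ 210  110   23   91 1276] med [560.6 -30.7 288.6] lo [552.9 -75.  227.2] hi [567.9  59.6 290.3]
  slope 0.0157 top mid [560.3 -32.  287.1] [16.5 89.8  8.4]
[224 204  14  55 465] med [ 559.6 -101.9  227.8] lo [ 553.5 -125.9  223.3] hi [565.1 -70.3 229.7]
  slope 0.0459 top mid [559.2 -94.5 226.2] [12.7 64.9  7.4]
45 52 [760.4 279.6 180.6]
373 57 [ 752.2 -141.   182.9]
209 55 [755.5  69.3 182.2]
41 192 [580.7 278.7 180.5]
375 194 [ 576.3 -139.6  181.5]
208 193 [578.5  69.8 181.7]
30 203 [566.4 280.2 201.6]
378 206 [ 560.9 -137.4  200.1]
205 205 [563.   70.9 202.4]
283 137 [649.1 -24.7 181.4]
147 130 [658.4 147.1 182.1]
170 205 [562.9 110.1 214.9]
230 205 [562.2  39.1 230.4]
365 207 [ 559.3 -113.8  230. ]
```

View pics/c1.png

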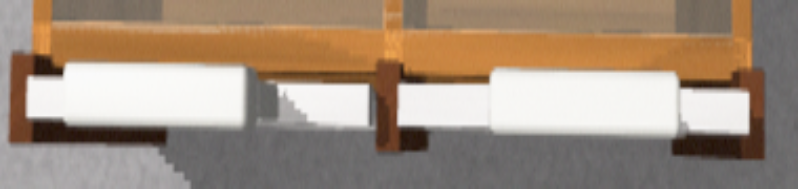

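```bash
cat >> h.py <<'E'
def go(target,phi=-0.9):
    from cell import readout
    s=readout.observe(); r0=R.from_quat(s['tool_rot']); p=s['eef_pos']
    a=np.radians(phi)/2; rt=R.from_quat([np.cos(a),np.sin(a),0,0])
    print('t',round(s['t'],2),'pos',p.round(1),'F',s['ft_force'].round(1),'w',round(s['width'],1),'q',s['joint_pos'].round(2))
    if target is not None: print('shift',r0.inv().apply(np.array(target)-p).round(1),'turn',np.degrees((r0.inv()*rt).as_rotvec()).round(2))
E
python3 -c "
from h import *
go([561,-32,370])"
```

```text
t 0.1 pos [ 276.1 -560.1  244.1] F [ 0.2  0.2 -0.5] w 85.5 q [-1.23  0.05  1.61  0.    1.48 -0.12]
shift [-348.1 -489.  -125.1] turn [ -0.07   0.09 -62.87]
```

Request:
servo_tool:
  commands:
    - [[-5,-7,-20,0,0,-3],[-15,-20,-50,0,0,-8],[-30,-42,-80,0,0,-14],[-48,-67,-105,0,0,-20],[-68,-95,-120,0,0,-26],[-88,-123,-125,0,0,-32],[-108,-151,-125,0,0,-38],[-128,-180,-125,0,0,-44],[-148,-208,-125,0,0,-50],[-168,-236,-125,0,0,-55]]

```text
t: 0.93
eef_pos: [414.0, -303.9, 369.9]
tool_rot: [0.997, -0.074, -0.0, -0.0]
ft_force: [-0.3, -0.4, 0.3]
width: 85.4
```

```bash
python3 -c "
from h import *
go([561,-32,370])"
```

```text
t 0.93 pos [ 414.  -303.9  369.9] F [-0.3 -0.4  0.3] w 85.4 q [-0.78 -0.26  1.7   0.    1.7  -0.63]
shift [ 1.052e+02 -2.907e+02 -1.000e-01] turn [-0.02  0.02 -7.6 ]
```

Request:
servo_tool:
  commands:
    - [[10,-28,0,0,0,-1],[22,-62,0,0,0,-2],[35,-97,0,0,0,-3],[48,-132,0,0,0,-4],[60,-167,0,0,0,-5],[73,-202,0,0,0,-6],[86,-237,0,0,0,-7],[97,-267,0,0,0,-7.6],[104,-288,0,0,0,-7.6],[104,-288,0,0,0,-7.6]]

```text
t: 1.77
eef_pos: [561.3, -33.3, 369.2]
tool_rot: [1.0, -0.008, -0.001, -0.001]
ft_force: [-0.5, -0.2, 0.4]
width: 85.5
```

```bash
python3 - <<'E'
from h import *
from cell import vision
import cv2
go([561,-32,273])
m=vision.camera_model("wrist")
p,d=vision.snapshot("wrist"); cv2.imwrite("pics/w1.png",p)
w=cloud(d,m); hi=(w[...,2]>270)&(p.min(2)>130)&(w[...,2]<300)
k,l,st,c=cv2.connectedComponentsWithStats(hi.astype(np.uint8))
for i in range(1,k):
    if st[i,4]<200: continue
    q=w[l==i]; print(st[i],np.nanmedian(q,0).round(1),np.nanpercentile(q,1,axis=0).round(1),np.nanpercentile(q,99,axis=0).round(1))
E
```

```text
t 1.77 pos [561.3 -33.3 369.2] F [-0.5 -0.2  0.4] w 85.5 q [-0.19 -0.14  1.6   0.    1.69 -0.18]
shift [-0.2 -1.2 96.2] turn [-0.1   0.07  0.01]
[ 245  137   23  124 2670] [561.6 -24.7 288.6] [553.9 -73.4 277.6] [569.3  14.1 290.1]
```

View pics/w1.png

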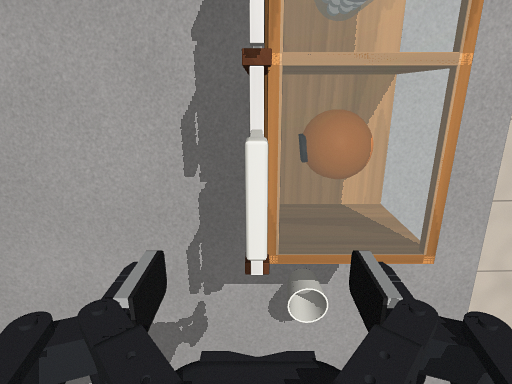

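The bar lies between the jaws (cols 246–268, rows 138–262), centred at x ≈ 561.6, which agrees with the top view. Next I descend.

Request:
servo_tool:
  commands:
    - [[0,-1,15,0,0,0],[0,-1,40,0,0,0],[0,-1,65,0,0,0],[0,-1,83,0,0,0],[0,-1,93,0,0,0],[0,-1,96,0,0,0],[0,-1,96,0,0,0]]

```text
t: 2.4
eef_pos: [559.7, -36.6, 273.1]
tool_rot: [1.0, -0.011, -0.001, -0.0]
ft_force: [0.7, 0.0, -0.5]
width: 85.5
```

Request:
servo_tool:
  commands:
    - [[0,0,0,0,0,0],[0,0,0,0,0,0],[0,0,0,0,0,0],[0,0,0,0,0,0],[0,0,0,0,0,0],[0,0,0,0,0,0],[0,0,0,0,0,0],[0,0,0,0,0,0]]
  gripper: 0

```text
t: 3.07
eef_pos: [560.2, -35.8, 274.8]
tool_rot: [1.0, -0.01, -0.0, 0.0]
ft_force: [-3.1, 1.0, 2.0]
width: 15.0
```

Request:
servo_tool:
  commands:
    - [[0,0,-4,0,0,0],[0,0,-9,0,0,0],[0,0,-15,0,0,0],[0,0,-21,0,0,0],[0,0,-27,0,0,0],[0,0,-33,0,0,0],[0,0,-38,0,0,0],[0,0,-43,0,0,0],[0,0,-46,0,0,0],[0,0,-46,0,0,0]]

```text
t: 3.9
eef_pos: [560.1, -35.8, 321.6]
tool_rot: [1.0, -0.01, -0.0, 0.0]
ft_force: [-1.3, -1.4, -5.0]
width: 14.8
```

Request:
servo_tool:
  commands:
    - [[0,0,-1,0,0,0],[0,0,-2,0,0,0],[0,0,-3,0,0,0],[0,0,-4,0,0,0],[0,0,-5,0,0,0],[0,0,-5,0,0,0]]

```text
t: 4.4
eef_pos: [560.1, -35.8, 325.3]
tool_rot: [1.0, -0.01, -0.0, -0.0]
ft_force: [-1.1, -0.7, -9.4]
width: 14.9
```

Request:
servo_tool:
  commands:
    - [[0,0,-1,0,0,0],[0,0,-2,0,0,0],[0,0,-3,0,0,0],[0,0,-3,0,0,0]]

```text
t: 4.73
eef_pos: [560.1, -35.8, 327.3]
tool_rot: [1.0, -0.01, -0.001, -0.0]
ft_force: [-1.3, -0.3, -14.2]
width: 15.1
```

```bash
cat > look.py <<'E'
from h import *
from cell import vision
import cv2,sys
go(None)
for n in ("top","scene"):
    p,d=vision.snapshot(n); w=cloud(d,vision.camera_model(n)); cv2.imwrite(f"pics/{n}{sys.argv[1]}.png",p)
    for nm,y in (("R",-33),("L",175)):
        m=(p.min(2)>120)&(abs(w[...,1]-y)<104)&(abs(w[...,0]-562)<14)&(w[...,2]>190)
        z=w[...,2][m]; h,e=np.histogram(z,np.arange(190,370,3)); print(n,nm,[(e[i],h[i]) for i in range(len(h)) if h[i]>30])
E
python3 look.py 1
```

```text
t 4.73 pos [560.1 -35.8 327.3] F [ -1.3  -0.3 -14.2] w 15.1 q [-0.2  -0.13  1.66  0.    1.62 -0.18]
top R []
top L [(np.int64(211), np.int64(102)), (np.int64(214), np.int64(153)), (np.int64(271), np.int64(194)), (np.int64(274), np.int64(1150))]
scene R [(np.int64(277), np.int64(335)), (np.int64(280), np.int64(270)), (np.int64(337), np.int64(185)), (np.int64(340), np.int64(773))]
scene L []
```

Request:
servo_tool:
  commands:
    - [[0,0,-1,0,0,0],[0,0,-2,0,0,0],[0,0,-3,0,0,0],[0,0,-3,0,0,0]]

```text
t: 5.17
eef_pos: [560.1, -35.8, 327.3]
tool_rot: [1.0, -0.01, -0.002, -0.0]
ft_force: [3.6, -1.2, -27.1]
width: 15.0
```

It is at the upper stop: the force rose while the position stayed put. I'll relax and release.

Request:
servo_tool:
  commands:
    - [[0,0,2,0,0,0],[0,0,3,0,0,0],[0,0,3,0,0,0]]

```text
t: 5.42
eef_pos: [560.1, -35.8, 327.3]
tool_rot: [1.0, -0.01, -0.001, -0.0]
ft_force: [1.8, -0.9, -21.5]
width: 14.8
```

Request:
servo_tool:
  commands:
    - [[0,0,0,0,0,0],[0,0,0,0,0,0],[0,0,0,0,0,0],[0,0,0,0,0,0],[0,0,0,0,0,0],[0,0,0,0,0,0],[0,0,0,0,0,0]]
  gripper: 85

```text
t: 6.0
eef_pos: [560.6, -35.9, 329.2]
tool_rot: [1.0, -0.01, 0.001, 0.0]
ft_force: [0.4, -0.0, -0.5]
width: 85.3
```

Request:
servo_tool:
  commands:
    - [[0,0,-8,0,0,0],[0,0,-25,0,0,0],[0,0,-45,0,0,0],[0,0,-63,0,0,0],[0,0,-70,0,0,0],[0,0,-70,0,0,0]]

```text
t: 6.5
eef_pos: [561.1, -36.0, 401.3]
tool_rot: [1.0, -0.01, 0.002, 0.0]
ft_force: [0.0, -0.4, 0.5]
width: 85.2
```

```bash
python3 look.py 2; python3 -c "
from h import *
go([564,175.5,395])"
```

```text
t 6.5 pos [561.1 -36.  401.3] F [ 0.  -0.4  0.5] w 85.2 q [-0.2  -0.14  1.55  0.    1.73 -0.18]
top R [(np.int64(280), np.int64(546)), (np.int64(340), np.int64(348)), (np.int64(343), np.int64(57))]
top L [(np.int64(211), np.int64(120)), (np.int64(214), np.int64(229))]
scene R [(np.int64(277), np.int64(354)), (np.int64(280), np.int64(323)), (np.int64(337), np.int64(280)), (np.int64(340), np.int64(1189))]
scene L [(np.int64(211), np.int64(128))]
t 6.6 pos [560.3 -35.9 397.8] F [ 0.1 -0.  -0.2] w 84.9 q [-0.2  -0.14  1.55  0.    1.73 -0.18]
shift [  -0.6 -211.4    2.8] turn [-0.01  0.03 -0.27]
```

Request:
servo_tool:
  commands:
    - [[0,-15,0,0,0,0],[0,-45,0,0,0,0],[0,-80,0,0,0,0],[0,-115,0,0,0,0],[0,-150,0,0,0,0],[0,-180,0,0,0,0],[0,-202,0,0,0,0],[0,-211,0,0,0,0],[0,-211,0,0,0,0],[0,-211,0,0,0,0]]

```text
t: 7.43
eef_pos: [564.5, 174.6, 397.1]
tool_rot: [1.0, -0.01, -0.001, 0.001]
ft_force: [-1.0, -0.7, -0.3]
width: 85.2
```

```bash
python3 - <<'E'
from h import *
from cell import vision
import cv2
go([564.5,175.5,258.5])
m=vision.camera_model("wrist")
p,d=vision.snapshot("wrist"); cv2.imwrite("pics/w2.png",p)
w=cloud(d,m); hi=(w[...,2]>258)&(p.min(2)>130)&(w[...,2]<285)&(w[...,1]>100)
q=w[hi]; print(np.nanmedian(q,0).round(1),np.nanpercentile(q,1,axis=0).round(1),np.nanpercentile(q,99,axis=0).round(1))
E
```

```text
t 7.43 pos [564.5 174.6 397.1] F [-1.  -0.7 -0.3] w 85.2 q [ 0.17 -0.07  1.49 -0.    1.73  0.19]
shift [  0.2  -1.  138.6] turn [ 0.06  0.11 -0.26]
[564.7 181.9 273.6] [557.1 134.9 268. ] [572.2 222.1 275.3]
```

View pics/w2.png

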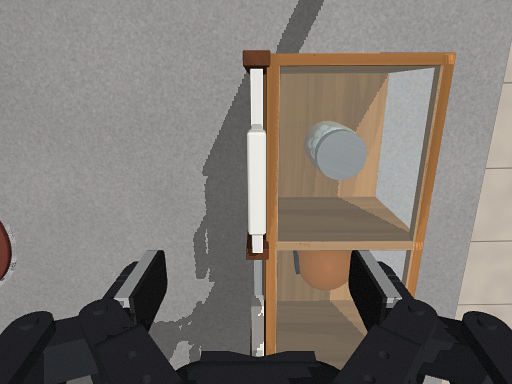

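The left bar sits between the jaws (cols 247–266, rows 130–237), centred at x ≈ 564.7. I descend and grip.

Request:
servo_tool:
  commands:
    - [[0,-1,15,0,0,0],[0,-1,45,0,0,0],[0,-1,75,0,0,0],[0,-1,105,0,0,0],[0,-1,125,0,0,0],[0,-1,135,0,0,0],[0,-1,138,0,0,0],[0,-1,138,0,0,0]]

```text
t: 8.15
eef_pos: [564.6, 175.4, 259.6]
tool_rot: [1.0, -0.011, -0.001, 0.0]
ft_force: [0.2, 0.9, -0.3]
width: 84.7
```

Request:
servo_tool:
  commands:
    - [[0,0,0,0,0,0],[0,0,0,0,0,0],[0,0,0,0,0,0],[0,0,0,0,0,0],[0,0,0,0,0,0],[0,0,0,0,0,0],[0,0,0,0,0,0],[0,0,0,0,0,0]]
  gripper: 0

```text
t: 8.82
eef_pos: [563.4, 176.3, 260.5]
tool_rot: [1.0, -0.01, -0.002, 0.0]
ft_force: [-6.6, -0.5, 2.7]
width: 15.2
```

Request:
servo_tool:
  commands:
    - [[0,0,3,0,0,0],[0,0,7,0,0,0],[0,0,12,0,0,0],[0,0,17,0,0,0],[0,0,21,0,0,0],[0,0,25,0,0,0],[0,0,28,0,0,0],[0,0,28,0,0,0]]

```text
t: 9.48
eef_pos: [563.4, 176.3, 231.9]
tool_rot: [1.0, -0.01, -0.002, 0.0]
ft_force: [-4.9, -0.0, 1.2]
width: 15.4
```

Request:
servo_tool:
  commands:
    - [[0,0,1,0,0,0],[0,0,2,0,0,0],[0,0,3,0,0,0],[0,0,4,0,0,0],[0,0,4,0,0,0]]

```text
t: 9.9
eef_pos: [563.4, 176.3, 228.5]
tool_rot: [1.0, -0.01, -0.002, 0.0]
ft_force: [-6.0, -0.7, 2.1]
width: 14.9
```

Request:
servo_tool:
  commands:
    - [[0,0,1,0,0,0],[0,0,2,0,0,0],[0,0,3,0,0,0],[0,0,3,0,0,0]]

```text
t: 10.23
eef_pos: [563.4, 176.3, 228.2]
tool_rot: [1.0, -0.01, -0.002, 0.0]
ft_force: [-11.4, -2.0, 11.4]
width: 15.1
```

Request:
servo_tool:
  commands:
    - [[0,0,1,0,0,0],[0,0,2,0,0,0],[0,0,3,0,0,0],[0,0,3,0,0,0]]

```text
t: 10.57
eef_pos: [563.5, 176.3, 228.1]
tool_rot: [1.0, -0.01, -0.001, 0.0]
ft_force: [-17.0, -3.6, 22.0]
width: 14.9
```

```bash
python3 look.py 3
```

```text
t 10.57 pos [563.5 176.3 228.1] F [-17.   -3.6  22. ] w 14.9 q [ 0.18 -0.02  1.71 -0.    1.45  0.2 ]
top R [(np.int64(277), np.int64(40)), (np.int64(280), np.int64(906)), (np.int64(283), np.int64(32)), (np.int64(337), np.int64(66)), (np.int64(340), np.int64(1518)), (np.int64(343), np.int64(294))]
top L [(np.int64(238), np.int64(69)), (np.int64(241), np.int64(512))]
scene R [(np.int64(277), np.int64(381)), (np.int64(280), np.int64(287)), (np.int64(337), np.int64(280)), (np.int64(340), np.int64(1184))]
scene L [(np.int64(238), np.int64(334)), (np.int64(241), np.int64(211))]
```

Shut: the bar top reads 241 (shut value 241), and the force is rising at a fixed position. I'll relax, release and rise.

Request:
servo_tool:
  commands:
    - [[0,0,-2,0,0,0],[0,0,-4,0,0,0],[0,0,-4,0,0,0]]

```text
t: 10.92
eef_pos: [563.4, 176.3, 228.2]
tool_rot: [1.0, -0.01, -0.001, 0.0]
ft_force: [-10.4, -1.0, 7.8]
width: 15.1
```

Request:
servo_tool:
  commands:
    - [[0,0,0,0,0,0],[0,0,0,0,0,0],[0,0,0,0,0,0],[0,0,0,0,0,0],[0,0,0,0,0,0],[0,0,0,0,0,0],[0,0,0,0,0,0]]
  gripper: 85

```text
t: 11.5
eef_pos: [564.8, 176.1, 226.2]
tool_rot: [1.0, -0.01, -0.0, 0.0]
ft_force: [0.4, 0.4, -0.4]
width: 85.0
```

Request:
servo_tool:
  commands:
    - [[0,0,-5,0,0,0],[0,0,-20,0,0,0],[0,0,-45,0,0,0],[0,0,-75,0,0,0],[0,0,-105,0,0,0],[0,0,-130,0,0,0],[0,0,-145,0,0,0],[0,0,-150,0,0,0],[0,0,-150,0,0,0]]

```text
t: 12.25
eef_pos: [565.1, 176.2, 377.7]
tool_rot: [1.0, -0.01, 0.001, -0.0]
ft_force: [0.1, -0.1, 0.1]
width: 85.3
```

```bash
python3 look.py 4; python3 - <<'E'
import cv2,numpy as np
cv2.imwrite("pics/c4.png",cv2.resize(np.hstack([cv2.imread("pics/top4.png"),cv2.imread("pics/scene4.png")]),(800,300)))
E
```

```text
t 12.25 pos [565.1 176.2 377.7] F [ 0.1 -0.1  0.1] w 85.3 q [ 0.18 -0.07  1.52 -0.    1.69  0.2 ]
top R [(np.int64(277), np.int64(40)), (np.int64(280), np.int64(904)), (np.int64(337), np.int64(54)), (np.int64(340), np.int64(1529)), (np.int64(343), np.int64(281))]
top L [(np.int64(238), np.int64(151)), (np.int64(241), np.int64(966))]
scene R [(np.int64(277), np.int64(337)), (np.int64(280), np.int64(328)), (np.int64(337), np.int64(279)), (np.int64(340), np.int64(1181))]
scene L [(np.int64(238), np.int64(383)), (np.int64(241), np.int64(236))]
```

View pics/c4.png

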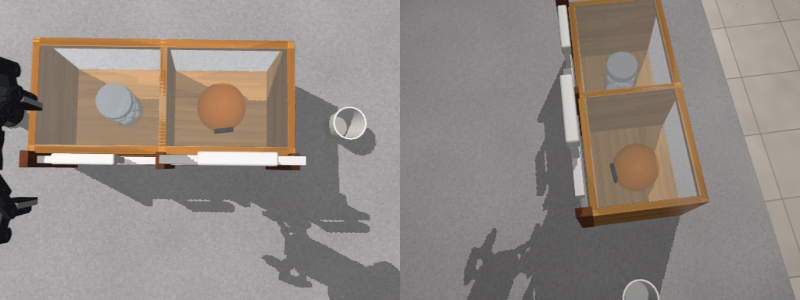

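The top view (left half) shows the right bar raised (~240,157) and the left bar down (~85,158). The hut (221,107) and the jar have not moved, and the gripper is clear of both handles. I'm handing in.

```bash
python3 -c "
from cell import job; print(job.sign_off())"
```

```text
the job is handed in; nothing more can be done
None
```

Both sashes are where you asked, and I handed the job in at about 12.4 s. The hut was in the right (−y) bay, so I slid that sash up to its stop first and let go. Then I slid the left (jar) sash down until it was shut, let go and moved the arm clear.

- **Right sash:** the depth images put the handle top at about 341 mm after release, which matches fully up. At the stop the force rose to 27 N with no further movement.
- **Left sash:** the handle top reads about 241 mm after release, which matches shut. At the stop the force rose to about 28 N with no further movement.
- **Hut, jar and robot:** the hut and jar look unmoved in the pictures. The gripper was open and about 140 mm above the left handle, with the force near zero.

No check failed. I had one small disagreement: the gripper read about 15 mm across the 16 mm bars, which is within its noise.

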